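Set the polarising microscope's stage to its index line and clamp it

TASK

With a fingertip, gently push the microscope's round stage round (against one of its clip screws, say) until the red line on the stage lines up with the long zero line of the white vernier plate, then push the orange-tipped clamp lever all the way over to its stop to lock the stage there. Only push: do not grip the screws or the lever. Do not touch the glass slide or the objectives, and leave everything else on the bench where it is.

Things in the scene. Friction and masses are not known exactly. Their poses are not given: they have to be found in the camera images.
- stage_centre (a point): axis of the microscope's round rotating stage, at its top surface: a level black disc 180 mm across, 14 mm thick, its top 174 mm above the bench, with white lines every 5 degrees round its edge. It turns both ways about this vertical axis and is stiff enough (0.06 N m, about 1 N at a clip screw) to stay where it is left
- red_line (a point): outer end of the stage's one red line (the index mark, 3 mm wide, radial, 24 mm long), 91 mm from the axis at stage-top height; it turns with the stage
- vernier_zero (a point): inner end of the zero line (the target): the long black line, 3 mm wide, 20 mm long, in the middle of the white fixed vernier plate (20 x 50 mm) lying flush beside the stage's edge; the point is 91 mm from the stage axis at stage-top height, so that the red line's point coincides with it when the lines meet
- clip_screw_a (a point): one of two steel clip screws standing on the stage: 12 mm across, 14 mm high, 72 mm from the axis; the point is on its centre line, 7 mm above the stage top. Push sideways against it to turn the stage. When the lines meet it stands 147 degrees clockwise (from above) from the zero line, on the robot's side. A flat clip (9 mm wide, 5 mm high) runs inward from each screw
- clip_screw_b (a point): the other clip screw, alike, straight across the stage from the first, on the side away from the robot
- lever_tip (a point): middle of the orange tip (13 mm across, 17 mm tall, upright) of the stage's clamp lever, 40 mm from the lever's pivot and about 164 mm above the bench, beside the stage's edge on the robot's side
- lever_pivot (a point): pivot of the clamp lever, a vertical axis 101 mm from the stage axis
- clamp_lever (a joint): angle of the clamp lever in rad: 0 is free, 0.9 is clamped, against its stop; it swings counter-clockwise (seen from above) to clamp. It stays where it is left; about 1.3 N at the tip moves it. At half swing (0.45) it points straight away from the stage axis
- stage: the rotating stage with its clips; origin on its axis at its top surface, z up, turns with it
- slide: the glass specimen slide (76 x 26 x 2 mm) clipped across the middle of the stage; origin at the centre of its underside, x along its length, towards the two clip screws
- objectives: the nosepiece with its objectives, hanging over the stage's middle within 35 mm of the axis on the robot's side: the lowest tip 19 mm above the stage top, 24 mm across; the nosepiece more than 110 mm over the stage. Origin on the stage axis at bench level
- microscope: the whole polarising microscope, fixed to the bench: foot 335 mm long, 200 mm wide, 55 mm high; limb at its own +x side; a camera on top, 436 mm above the bench; its arm (68 mm wide) reaches over the stage 308 mm above the bench. Origin on the stage axis at bench level
- oil_bottle: small amber immersion-oil bottle, 28 mm across, 62 mm tall; origin at the centre of its underside
- reagent_bottle: clear reagent bottle with a blue cap, 64 mm across, 125 mm tall; origin at the centre of its underside
- beaker: glass beaker, 70 mm across, 85 mm tall; origin at the centre of its underside
- petri_dish: closed petri dish, 93 mm across, 16 mm tall; origin at the centre of its underside
- slide_box: orange slide box, 85 x 100 x 30 mm; origin at the centre of its underside
- tube_rack: blue rack with capped tubes, 70 x 190 mm, 93 mm tall; origin at the centre of its underside
- marker: white and blue marker pen lying flat, about 120 mm long, 20 mm high; origin at the centre of its underside

How it is judged (in metres and radians):
On the way, in this order (a step that is already met when the one before it is completed fails the run):
1. the red line is at the vernier's zero line while the clamp lever is still free (horizontal distance between red_line and vernier_zero below 0.0045 m and value of joint clamp_lever below 0.35 rad), for 0.3 s.
2. the clamp lever is over at its stop (value of joint clamp_lever above 0.78 rad), for 0.2 s.
At the end, for the whole second after the job is handed in: The red line meets the vernier's zero line within 4.5 mm at the stage's edge (about 3 degrees), the clamp lever is within 0.12 rad of its stop, and both are at rest (horizontal distance between red_line and vernier_zero below 0.0045 m and value of joint clamp_lever above 0.78 rad and angular speed of stage below 0.03 rad/s and velocity of joint clamp_lever between -0.05 and 0.05 rad/s); the robot touches nothing.
It fails at once if the glass slide is touched (contact force between any of the fingers, the arm and slide above 0.3 N).
It fails at once if the objectives are touched (contact force between any of the fingers, the arm and objectives above 0.3 N).
It fails at once if the stage is pushed harder than 30 N (contact force between the fingers and stage above 30 N).
It fails at once if a clip screw or the lever's tip is gripped between the fingers ((horizontal distance between the grasp point and clip_screw_a below 0.006 m and z of the grasp point in the frame of clip_screw_a between -0.02 and 0.022 m) or (horizontal distance between the grasp point and clip_screw_b below 0.006 m and z of the grasp point in the frame of clip_screw_b between -0.02 and 0.022 m) or (horizontal distance between the grasp point and lever_tip below 0.006 m and z of the grasp point in the frame of lever_tip between -0.02 and 0.022 m)).
It fails at once if something else on the bench is moved (over 15 mm) or lifted (distance of any of oil_bottle, reagent_bottle, beaker, petri_dish, slide_box, tube_rack, marker from where it was at the start of the episode above 0.015 m).
It also fails if it takes over 51 s, if anything falls off the work surface, if the arm or the gripper's body presses on something with over 40 N, if the wrist force passes 120 N, or if a joint passes its speed limit or range.

ROBOT

A 6-joint arm with a two-finger parallel gripper is mounted at the origin on the work surface. World frame = base frame: x ahead of the robot, y to its left, z up, the work surface at z = 0. Lengths are in mm, angles in rad, forces in N, time in s.
With the tool pointing down it reaches from about 350 to 975 mm from the base axis. Payload 7.1 kg.
Tool frame: the origin (TCP) lies at the very end of the fingers, on their centre line; the grasp point (between the pads) lies 19 mm behind it; z points along the fingers, y is the line along which they close (so a half turn about z gives the same grasp; the last joint's range is limited). The gripper opens to 88 mm and grips with 3 to 60 N. Pads are 20 mm wide; open, the fingers measure 115 mm over their backs; the gripper's body (75 mm by 178 mm) begins 61 mm behind the grasp point.
Start: joints at [-1.187, 0.423, 1.63, -0, 1.089, -0.019], TCP at [245.013, -574.955, 200.975] pointing down, gripper open.
Joint ranges: [-3, 3], [-0.9, 2.11], [0.09, 2.58], [-1.31, 4.45], [0.11, 2.69], [-2.54, 2.54]. Speed limits (rad/s): [2.39, 2.39, 3.01, 3.14, 3.14, 3.14].

INTERFACE

Orientations are given as a rotation vector (axis times angle).
In Python, from workcell import get_obs, get_image, job, models gives the robot as it stands.
- The arm moves only by the tool jog_arm, never from a script. Its argument "increments" is one flat list of numbers, 7 for each row, row after row: the turn, a rotation vector about the tool's x, y, z in degrees, then the shift along the tool's x, y, z in mm, then the opening in per cent of the stroke, from 0 (shut) to 100 (fully open). A call has 1 to 12 rows; each row shifts and turns the commanded pose from where the row before left it, along the tool's axes as they then stand; what a row does not reach is not made up. A row lasts 1/8 s, in which the tool goes at most 62.5 mm and 10.7 degrees, less where a joint would pass 70% of its speed; a pose out of reach is approached as far as the arm can. A call is refused whole if a number of a shift passes 62.5 or a number of a turn 10.7, either way. A call with a gripper value outside its range is refused whole. The fingers move at their own pace and stop on an object; the grip force is fixed at half the most. Time passes only in rows, so rows that do not move let the fingers close. It gives the time, the measured TCP pose, the force, the opening and the grip force at its end, in the units of the state.
- get_obs(): the state, without advancing time (a new reading comes with each control period).
- get_image(name): name is "scene" or "top"; returns a dict with "pixels" (420x560x3 uint8, blue, green, red), "depth" (420x560 float32, mm along the optical axis (not along the pixel's ray), 0 where there is no reading), "fx", "fy", "cx", "cy" (pixels), "cam_to_world" (4x4, takes a point from camera to world coordinates). Camera axes: x right, y up, looking along -z (the intrinsics and any distortion apply to the point x, -y, -z); pixel columns grow to the right and rows downward; lengths in mm; the calibration is good to about 2 mm. A picture is of the moment at which its call begins.
- job.close_job(): hands the job in; it is judged then, once.
Trained networks look in the newest picture that a camera, given by its name, has taken for a name from the list of things; names that differ only in an ending like _2 or _b are one class to them, and where a whole thing is asked for, a point or a joint stands for the part that bears it (a point fixed in the world has none). Each returns a list of dicts, best first, with "p" (0 to 1); they miss things now and then, are a little off and sometimes report something else, mostly with a low value. They report only what shows in the picture. A call takes as long as a camera call.
- models.look_for(target, camera): "centre" ([x, y, z] in mm, in world coordinates, good to about 4 mm: the middle of the surface that is visible of it).
- models.regions_of(target, camera): "region" (420x560 bool, what is visible of it).
The state is a dict: "t": time; "qpos": joint angles; "qvel": joint speeds; "joint_torque": joint torques, N m; "ee_pos": TCP position; "orientation": TCP orientation; "ft_force": force on the tool from outside, world axes, zero at the start; "moment": the same for the moment, N m; "width": finger opening in mm; "grasp_force": force on a finger pad.
Only numpy, scipy, OpenCV 4.12 (cv2) and the standard library are available. Lean on these libraries where they do the work, as an engineer would, in place of code of your own. Each camera call takes 0.05 s, during which the arm holds its last target. There are 200 camera calls.

## Working session

There is one attempt and no reset: what is moved stays moved. The work goes in short steps, Python scripts to look and compute and a tool call to move; the robot and the scene stay as the last step left them, time stands still between calls to the robot, and variables do not carry over. Pictures are saved under pics/ and viewed, at most 10 in all, crops included, and the job is handed in when it is done.

Besides the shell and the picture viewer there is one more tool, called after "Request:" as name(argument=value, ...) on one line, values as JSON. jog_arm: Moves the arm, as the interface text tells. Its arguments: {"type":"object","properties":{"increments":{"type":"array"}},"required":["increments"]}

```bash
mkdir -p pics; cat > h.py <<'E'
import numpy as np, cv2
from workcell import get_obs, get_image, job, models
def world(im,u,v,z=None):
    T=np.array(im["cam_to_world"]);d=np.array([(u-im["cx"])/im["fx"],-(v-im["cy"])/im["fy"],-1.])
    if z is None: return (T@np.r_[d*im["depth"][int(round(v)),int(round(u))],1])[:3]
    r=T[:3,:3]@d; return T[:3,3]+r*(z-T[2,3])/r[2]
E
python3 - <<'E'
from h import *
np.set_printoptions(precision=1,suppress=True)
for c in("top","scene"):
    im=get_image(c);cv2.imwrite(f"pics/{c}0.png",cv2.resize(im["pixels"],(800,600),interpolation=cv2.INTER_CUBIC))
    print(c,im["fx"],im["fy"],im["cx"],im["cy"],np.array(im["cam_to_world"]))
    for n in("stage","red_line","vernier_zero","clip_screw_a","lever_tip","slide","microscope"):
        try: print(n,[(np.round(r["centre"],0),round(r["p"],2)) for r in models.look_for(n,c)][:3])
        except Exception as e: print(n,e)
o=get_obs();print(o["t"],o["ee_pos"],o["orientation"],o["width"])
E
```

```text
top 511.7233370095193 511.7233370095193 283.3357664687956 202.6760076067656 [[   0.     1.    -0.2  364.3]
 [  -1.     0.     0.   -83.6]
 [   0.     0.2    1.  1213.6]
 [   0.     0.     0.     1. ]]
stage [(array([570., -48., 175.]), 0.92)]
red_line [(array([571., -47., 171.]), 0.94)]
vernier_zero [(array([594.,  23., 171.]), 0.95)]
clip_screw_a [(array([569., -38., 175.]), 0.61)]
lever_tip [(array([ 507., -107.,  168.]), 0.66)]
slide [(array([578., -27., 176.]), 0.59)]
microscope [(array([593.,  27., 174.]), 0.75)]
scene 441.9945114476816 441.9945114476816 275.25381459611623 205.63457838678008 [[  -0.    -0.6    0.8 1315.4]
 [   1.    -0.     0.   -97.6]
 [   0.     0.8    0.6  700.5]
 [   0.     0.     0.     1. ]]
stage [(array([611., -33., 170.]), 0.58)]
red_line [(array([619., -26., 178.]), 0.69), (array([654.,  40., 172.]), 0.63)]
vernier_zero [(array([650.,  40., 177.]), 0.87)]
clip_screw_a [(array([616., -27., 174.]), 0.73), (array([ 499., -103.,  166.]), 0.58), (array([654.,  43., 174.]), 0.22)]
lever_tip [(array([ 494., -106.,  164.]), 0.63), (array([616., -29., 175.]), 0.41)]
slide [(array([594., -25., 179.]), 0.64)]
microscope [(array([656.,  40., 173.]), 0.85)]
0.8 [ 245. -575.  201.] [ 3.1  0.6 -0. ] 87.94239647979212
```

View pics/top0.png

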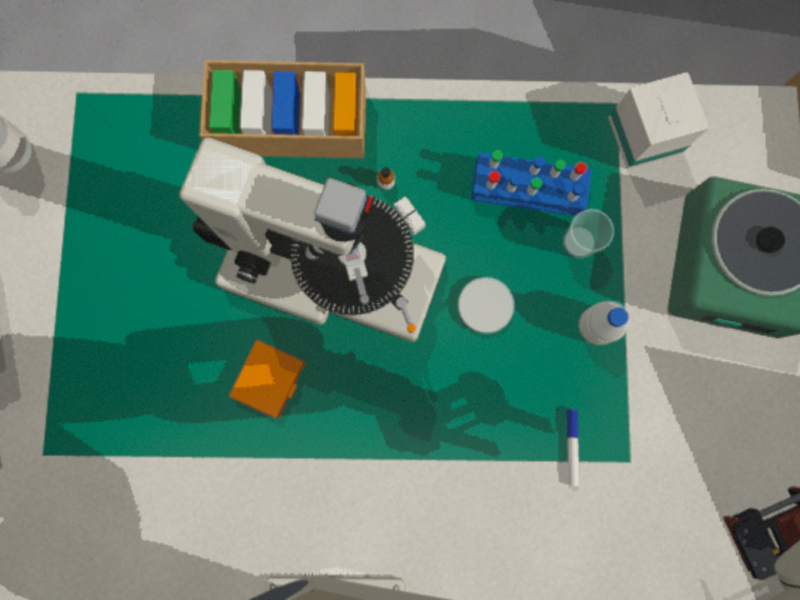

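View pics/scene0.png

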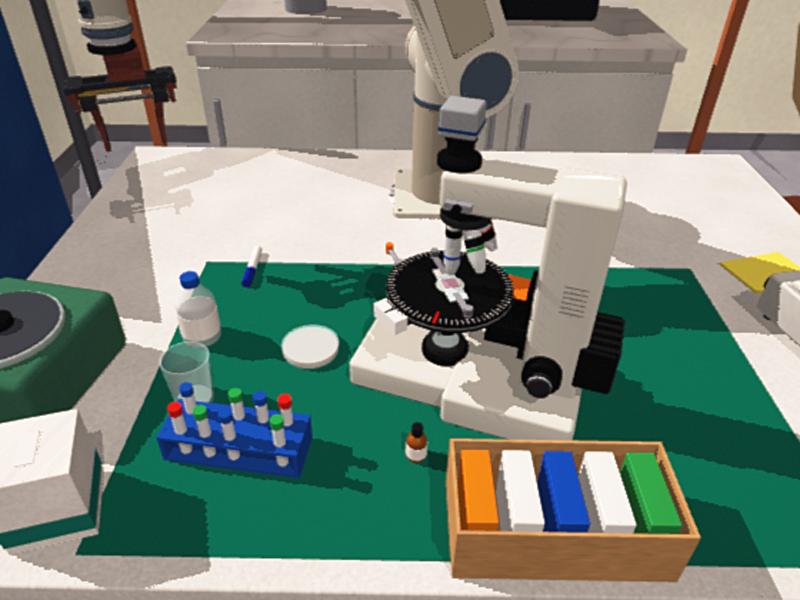

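The top view shows the disc centred near (352,255), the red line at (368,206), the vernier at (408,216), screw A at (365,300), the lever pivot at (400,302) and its tip at (411,328), all in 800x600 pixels. The scene view shows the red line at (436,317) and the vernier at (392,316).

```bash
python3 - <<'E'
from h import *
im=get_image("top");p=im["pixels"]
cv2.imwrite("pics/c1.png",cv2.resize(p[120:250,190:320],(598,598),interpolation=cv2.INTER_CUBIC))
np.set_printoptions(precision=1,suppress=True)
for n,u,v in(("disc",352,255),("red",368,206),("scrA",365,300),("piv",400,302),("tip",411,328)):
    print(n,world(im,u*.7,v*.7,174),world(im,u*.7,v*.7))
E
```

```text
disc [589.3 -23.  174. ] [588.3 -23.3 178.7]
red [663.3 -44.7 174. ] [662.1 -44.8 178.2]
scrA [523.5 -43.4 174. ] [521.3 -44.  188.8]
piv [521.4 -93.7 174. ] [522.6 -93.8 166.3]
tip [ 484.1 -110.   174. ] [ 484.1 -110.   173.7]
```

View pics/c1.png

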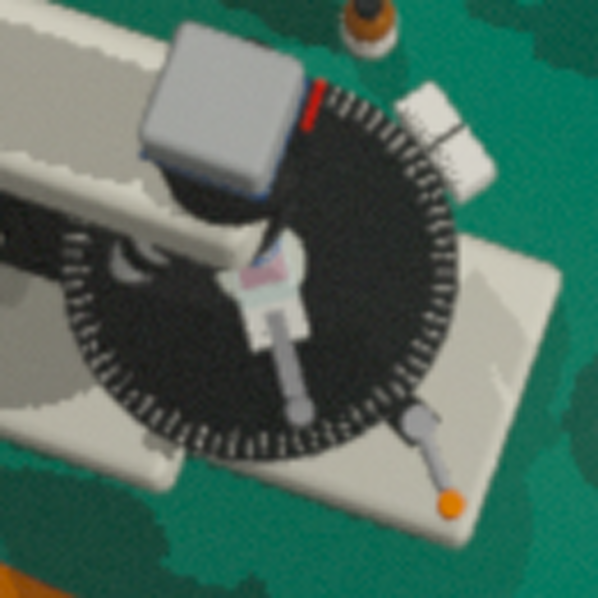

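The crop (x4.6) shows the red line's outer end at (320,82), the zero line running (432,153)–(466,124), rim points, screw A at (300,410), the pivot at (419,420) and the tip at (451,503).

```bash
cat >> h.py <<'E'
def crop(im,x,y,z): return world(im,190+(x+.5)/4.6-.5,120+(y+.5)/4.6-.5,z)
E
python3 - <<'E'
from h import *
from scipy.optimize import least_squares
np.set_printoptions(precision=1,suppress=True)
im=get_image("top")
rim=np.array([crop(im,*q,174)[:2] for q in((66,290),(75,330),(100,385),(180,443),(262,460),(350,443),(430,370),(457,280),(452,220),(425,165),(365,105))])
c=least_squares(lambda c:np.hypot(*(rim-c).T)-90,[589,-23]).x
print("centre",c,np.hypot(*(rim-c).T))
P={"red":(320,82,174),"v0":(432,153,174),"v1":(466,124,174),"A":(300,410,188),"piv":(419,420,170),"tip":(451,503,172)}
for n,q in P.items():
    w=crop(im,*q)[:2];d=w-c;print(n,w,np.hypot(*d),np.degrees(np.arctan2(d[1],d[0])))
E
```

```text
centre [592.1 -22.7] [88.  88.1 89.9 88.4 88.8 90.7 90.2 88.9 89.  87.7 88.3]
red [678.1 -47.6] 89.52649910046782 -16.200518059272508
v0 [645.5 -99.3] 93.44300347972283 -55.118010224105966
v1 [ 659.5 -114.7] 114.02606056547047 -53.781848949838725
A [524.  -42.5] 70.98402421578358 -163.76239302568217
piv [523.1 -95.2] 100.12655814980769 -133.57380745919073
tip [ 485.7 -110. ] 137.65958911525246 -140.64471291668943
```

```bash
cat >> h.py <<'E'
from scipy.spatial.transform import Rotation as R
def goto(x,y,z):
    o=get_obs();r=R.from_rotvec(o["orientation"]);d=np.array([x,y,z])-o["ee_pos"]
    print("t",round(o["t"],2),"pos",np.round(o["ee_pos"],1),"F",np.round(o["ft_force"],1),"R",np.round(r.as_matrix(),3).tolist(),"tool shift",np.round(r.inv().apply(d),1))
E
python3 -c "
from h import *
goto(522,-85,235)"
```

```text
t 0.9 pos [ 245.  -574.9  201. ] F [ 0.3 -0.   0.1] R [[0.92, 0.392, 0.0], [0.392, -0.92, 0.0], [0.0, -0.0, -1.0]] tool shift [ 446.9 -342.2  -34. ]
```

Request:
jog_arm(increments=[0,0,0,37,-32.6,-3.1,0,0,0,0,37,-32.6,-3.1,0,0,0,0,37,-32.6,-3.1,0,0,0,0,37,-32.6,-3.1,0,0,0,0,37,-32.6,-3.1,0,0,0,0,37,-32.6,-3.1,0,0,0,0,37,-32.6,-3.1,0,0,0,0,37,-32.6,-3.1,0,0,0,0,37,-32.6,-3.1,0,0,0,0,37,-32.6,-3.1,0,0,0,0,37,-32.6,-3.1,0,0,0,0,0,0,0,0])

```text
t: 2.4
ee_pos: [480.1, -83.2, 235.5]
orientation: [3.077, 0.635, 0.002]
ft_force: [0.5, -0.0, -0.4]
width: 0.2
grasp_force: 0.0
```

Request:
jog_arm(increments=[0,0,7.7,0,0,0,0,0,0,7.7,0,0,0,0,0,0,7.7,0,0,0,0,0,10,0,0,0,0,0,0,10,0,0,0,0,0,0,0,0,0,0,0,0,0,0,0,0,0,0,0])

```text
t: 3.28
ee_pos: [479.8, -86.4, 236.1]
orientation: [3.093, -0.002, 0.545]
ft_force: [1.2, 0.1, 0.6]
width: 0.5
grasp_force: 0.0
```

```bash
python3 -c "
from h import *
goto(522,-80,200);o=get_obs();print(o['width'],o['qpos'])
im=get_image('top');cv2.imwrite('pics/c2.png',cv2.resize(im['pixels'][120:250,190:320],(598,598),interpolation=cv2.INTER_CUBIC))"
```

```text
t 3.27 pos [479.8 -86.4 236.1] F [1.2 0.1 0.6] R [[0.94, -0.001, 0.342], [-0.001, -1.0, -0.001], [0.342, 0.001, -0.94]] tool shift [27.3 -6.5 48.3]
0.509699792082174 [-0.26231614  0.01927292  2.12432505  0.14259777  0.66493129  1.21201888]
```

View pics/c2.png

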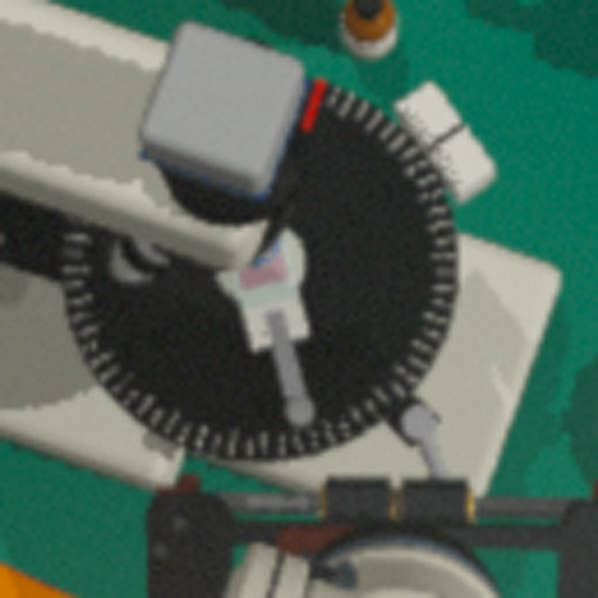

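The fingers sit at the bottom of the crop near (400,500), so the view of the red line, vernier and screw A stays clear.

Request:
jog_arm(increments=[0,0,0,5,0,17,0,0,0,0,5,0,17,0,0,0,0,5,0,17,0,0,0,0,5.3,0,16,0,0,0,0,0,-6,0,0,0,0,0,0,-6,0,0,0,0,0,0,-5,0,0,0,0,0,0,0,0,0])

```text
t: 4.32
ee_pos: [521.0, -68.1, 179.6]
orientation: [3.094, 0.001, 0.547]
ft_force: [0.5, 0.3, -0.5]
width: 0.8
grasp_force: 0.0
```

```bash
python3 -c "
from h import *
goto(522,-30,180)
im=get_image('top');cv2.imwrite('pics/c3.png',cv2.resize(im['pixels'][120:250,190:320],(598,598),interpolation=cv2.INTER_CUBIC))"
```

```text
t 4.33 pos [521.  -68.1 179.6] F [ 0.5  0.3 -0.5] R [[0.939, 0.0, 0.343], [0.0, -1.0, -0.0], [0.343, 0.0, -0.939]] tool shift [  1.1 -38.1   0. ]
```

View pics/c3.png

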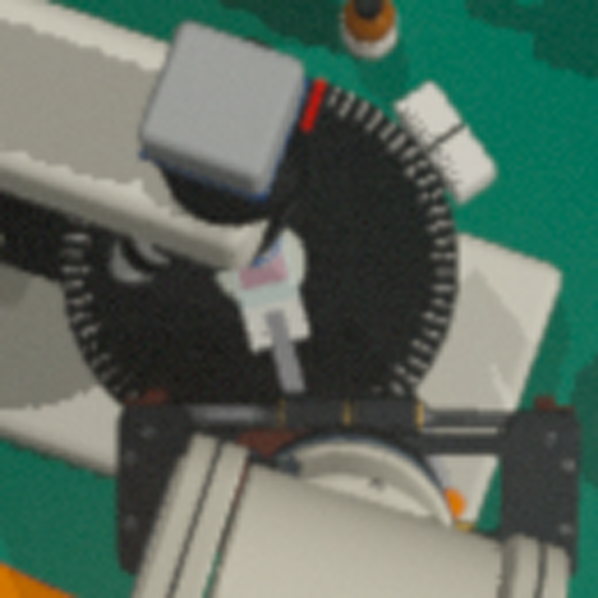

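The gripper now stands over the robot-side rim. The red line and vernier are still in view and nothing has moved. I'll push most of the way.

Request:
jog_arm(increments=[0,0,0,0,-3,0,0,0,0,0,0,-3.5,0,0,0,0,0,0,-3.5,0,0,0,0,0,0,-3.5,0,0,0,0,0,0,-3.5,0,0,0,0,0,0,-3.5,0,0,0,0,0,0,-3.5,0,0,0,0,0,0,-3.5,0,0,0,0,0,0,-3.5,0,0,0,0,0,0,-3,0,0,0,0,0,0,0,0,0])

```text
t: 5.75
ee_pos: [520.8, -34.3, 179.0]
orientation: [3.094, -0.0, 0.545]
ft_force: [-0.2, 0.7, 0.1]
width: 0.8
grasp_force: 0.0
```

```bash
cat >> h.py <<'E'
def red(name=None):
    im=get_image("top");p=im["pixels"].astype(int);s=p[120:215,240:320]
    m=(s[...,2]>110)&(s[...,1]<70)&(s[...,0]<70);m[:, :]=m
    w=[world(im,x+240,y+120,174)[:2] for y,x in np.argwhere(m)];w=np.array(w)
    d=w-[592.1,-22.7];k=(np.hypot(*d.T)>62)&(np.hypot(*d.T)<95);c=d[k].mean(0)
    print("red",k.sum(),np.hypot(*c),"angle",np.degrees(np.arctan2(c[1],c[0])))
    if name: cv2.imwrite(name,cv2.resize(im["pixels"][120:250,190:320],(598,598),interpolation=cv2.INTER_CUBIC))
E
python3 -c "
from h import *
goto(522,-15.7,180);red('pics/c4.png')"
```

```text
t 5.75 pos [520.8 -34.3 179. ] F [-0.2  0.7  0.1] R [[0.94, -0.0, 0.342], [-0.0, -1.0, -0.0], [0.342, -0.0, -0.94]] tool shift [  1.4 -18.6  -0.5]
red 26 78.60897306347937 angle -16.417217791144576
```

View pics/c4.png

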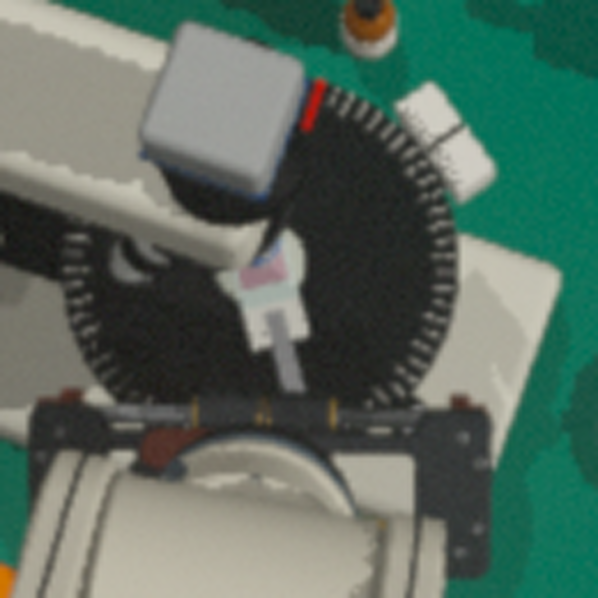

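The red line hasn't moved, still at (315,105). The fingers have gone past where I thought the screw was, so I'll look from the side.

```bash
python3 -c "
from h import *
im=get_image('scene');cv2.imwrite('pics/s1.png',cv2.resize(im['pixels'][110:240,240:410],(782,598),interpolation=cv2.INTER_CUBIC))
T=np.linalg.inv(im['cam_to_world'])
for n,P in(('tcp',get_obs()['ee_pos']),('scrAtop',[524,-42.5,188]),('scrAbot',[524,-42.5,174]),('cen',[592.1,-22.7,174]),('rim',[592.1-90,-22.7,174])):
    q=T@np.r_[P,1];u=im['cx']-im['fx']*q[0]/q[2];v=im['cy']+im['fy']*q[1]/q[2];print(n,(u-240)*4.6,(v-110)*4.6)
"
```

```text
tcp 312.2288593277034 307.5215824874823
scrAtop 296.2423245228577 294.79462521579603
scrAbot 294.7979260883848 320.0323392587552
cen 345.7040633997233 406.7319574319475
rim 334.7445065664845 295.0434261862972
```

View pics/s1.png

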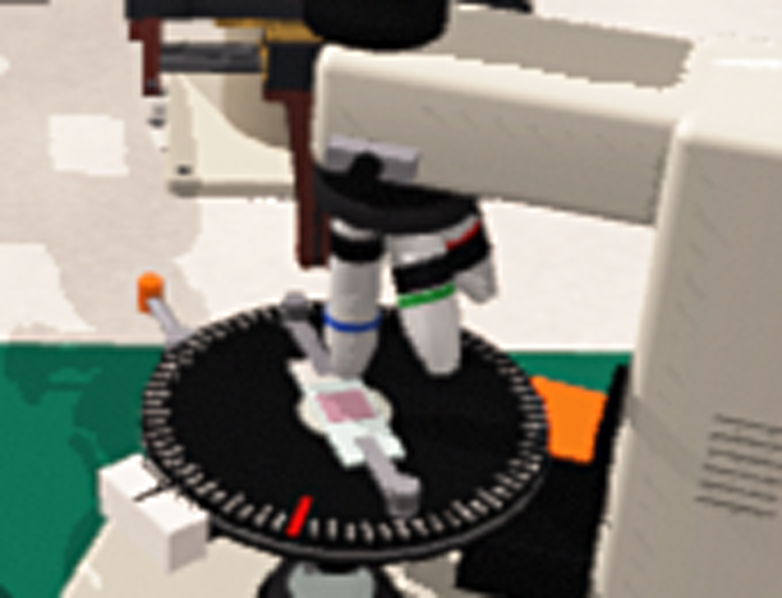

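The fingers' visible end is at (314,265), but the reported TCP projects to (312,307). The real fingertip is therefore about 20 mm higher and has passed over the screw. Depth should confirm it.

```bash
python3 -c "
from h import *
np.set_printoptions(precision=1,suppress=True)
im=get_image('scene');o=get_obs();r=R.from_rotvec(o['orientation'])
for x,y in((300,120),(305,200),(315,225),(312,240),(312,250),(312,257),(320,257),(312,275)):
    w=world(im,240+x/4.6,110+y/4.6);print(x,y,w,'tool',r.inv().apply(w-o['ee_pos']))
"
```

```text
300 120 [499.6 -43.6 265.5] tool [  9.6   9.1 -88.5]
305 200 [512.1 -40.2 231.5] tool [  9.7   5.6 -52.3]
315 225 [515.1 -35.1 220.2] tool [  8.6   0.6 -40.6]
312 240 [522.8 -36.7 216.9] tool [ 14.8   2.1 -34.9]
312 250 [520.3 -36.2 210. ] tool [ 10.    1.7 -29.3]
312 257 [522.3 -36.2 207.5] tool [ 11.    1.6 -26.3]
320 257 [521.4 -32.4 207. ] tool [ 10.   -2.1 -26.1]
312 275 [208.1 -11.1  -1.2] tool [-355.6  -23.3   62.5]
```

Request:
jog_arm(increments=[0,0,0,0,10,0,0,0,0,0,0,10,0,0,0,0,0,0,10,0,0,0,0,0,0,10,0,0,0,0,0,0,0,0,0,0,0,0,1.5,0,7,0,0,0,0,0,0,7,0,0,0,0,0,0,5.5,0,0,0,0,0,0,0,0])

```text
t: 7.02
ee_pos: [528.7, -74.2, 160.5]
orientation: [-3.094, 0.0, -0.543]
ft_force: [-0.4, -1.1, 0.9]
width: 0.8
grasp_force: 0.0
```

```bash
python3 -c "
from h import *
np.set_printoptions(precision=1,suppress=True)
im=get_image('scene');goto(529.5,-60,161);o=get_obs();r=R.from_rotvec(o['orientation']);red()
T=np.linalg.inv(im['cam_to_world'])
ys,xs=np.mgrid[110:200,220:340]
w=np.array([world(im,x,y) for y,x in zip(ys.ravel(),xs.ravel())])
t=r.inv().apply(w-o['ee_pos']);k=(abs(t[:,0])<16)&(abs(t[:,1])<16)&(t[:,2]<5)&(t[:,2]>-60)
t=t[k];t=t[np.argsort(-t[:,2])]
for a in range(-60,5,5):
    s=t[(t[:,2]>=a)&(t[:,2]<a+5)]
    if len(s):print(a,len(s),s.min(0),s.max(0))
"
```

```text
t 7.08 pos [528.8 -74.3 160.8] F [0.7 0.6 0. ] R [[0.94, -0.0, 0.341], [-0.0, -1.0, 0.0], [0.341, -0.0, -0.94]] tool shift [  0.7 -14.3   0.1]
red 25 78.82944272128384 angle -16.35149134724027
-60 23 [  6.5 -11.  -59.6] [ 14.4  10.2 -55.5]
-55 22 [  7.1  -9.  -54.3] [ 12.8  10.  -50.1]
-50 22 [  4.7  -9.1 -49.9] [ 13.9   7.9 -45.3]
-45 20 [  6.2  -9.1 -44.6] [ 12.6   7.7 -40.7]
-40 20 [  7.   -9.3 -39.8] [ 14.9   7.6 -35.1]
-35 21 [  6.7  -9.4 -34.8] [ 12.7   7.5 -30.3]
-30 18 [  6.8  -7.4 -29.9] [ 14.2   7.4 -25.2]
-25 16 [  7.6  -7.6 -24.5] [ 13.5   7.4 -21. ]
-20 10 [-10.2 -14.7 -17.5] [ -2.8  -1.7 -15.2]
-15 47 [ -3.9 -14.5 -15. ] [ 15.4  15.6 -10.1]
-10 23 [  5.3 -14.1  -9.7] [15.4 15.6 -7.4]
```

The fingertip really ends 21 mm behind the reported TCP, with a half-thickness of about 8 mm. I'll push again at the corrected depth.

Request:
jog_arm(increments=[0,0,0,0,-7,0,0,0,0,0,0,-7,0,0,0,0,0,0,-3,0,0,0,0,0,0,-3,0,0,0,0,0,0,-3,0,0,0,0,0,0,-3,0,0,0,0,0,0,0,0,0])

```text
t: 8.0
ee_pos: [529.1, -48.3, 161.3]
orientation: [-3.094, 0.0, -0.546]
ft_force: [0.1, -0.1, -0.5]
width: 0.3
grasp_force: 0.0
```

```bash
python3 -c "
from h import *
goto(529.5,-10.3,161);red()"
```

```text
t 8.0 pos [529.1 -48.3 161.3] F [ 0.1 -0.1 -0.5] R [[0.94, -0.0, 0.342], [-0.0, -1.0, 0.0], [0.342, -0.0, -0.94]] tool shift [  0.2 -38.    0.4]
red 23 78.21819946069795 angle -24.819477938355462
```

Request:
jog_arm(increments=[0,0,0,0,-3,0,0,0,0,0,0,-3,0,0,0,0,0,0,-3,0,0,0,0,0,0,-3,0,0,0,0,0,0,-3,0,0,0,0,0,0,-3,0,0,0,0,0,0,-3,0,0,0,0,0,0,-3,0,0,0,0,0,0,-3,0,0,0,0,0,0,-3,0,0,0,0,0,0,0,0,0])

```text
t: 9.43
ee_pos: [528.9, -18.2, 161.2]
orientation: [-3.094, 0.0, -0.545]
ft_force: [-0.4, -0.1, -0.2]
width: 0.4
grasp_force: 0.0
```

```bash
python3 -c "
from h import *
goto(529.5,-12,161);red('pics/c5.png')"
```

```text
t 9.43 pos [528.9 -18.2 161.2] F [-0.4 -0.1 -0.2] R [[0.94, -0.0, 0.342], [-0.0, -1.0, 0.0], [0.342, -0.0, -0.94]] tool shift [ 0.5 -6.2  0.4]
red 25 78.24460212707255 angle -48.714717010262994
```

View pics/c5.png

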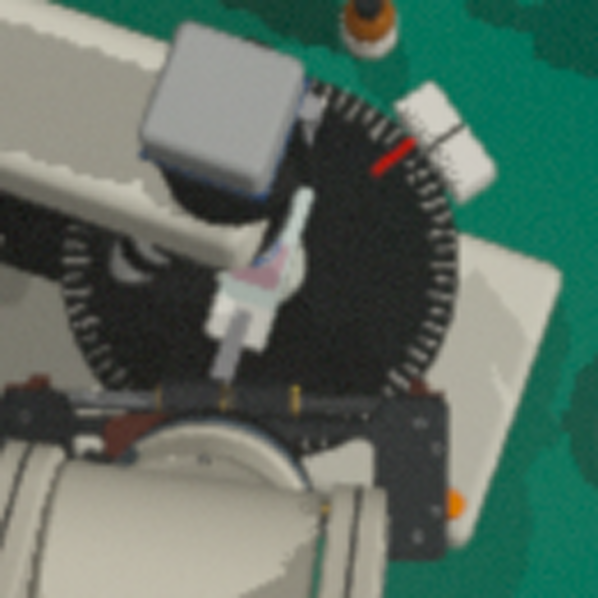

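The red line's outer end is at (413,142), about 5.8° short of the zero line at (432,153).

Request:
jog_arm(increments=[0,0,0,0,-2,0,0,0,0,0,0,-2,0,0,0,0,0,0,-1.5,0,0,0,0,0,0,-1,0,0,0,0,0,0,0,0,0,0,0,0,0,0,0,0])

```text
t: 10.22
ee_pos: [528.8, -12.0, 161.2]
orientation: [-3.094, 0.001, -0.545]
ft_force: [0.5, -0.2, 0.7]
width: 0.5
grasp_force: 0.2
```

```bash
python3 -c "
from h import *
goto(529.5,-12,161);red()
im=get_image('top');p=im['pixels'];cv2.imwrite('pics/c6.png',cv2.resize(p[130:170,260:310],(750,600),interpolation=cv2.INTER_CUBIC))
s=p[130:180,270:310].astype(int);m=(s.min(2)>140)
# dark pixels inside plate hull
c=cv2.convexHull(np.argwhere(m)[:,::-1].astype(np.int32)) 
n,l,st,ce=cv2.connectedComponentsWithStats(cv2.morphologyEx(m.astype(np.uint8),cv2.MORPH_CLOSE,np.ones((4,4))))
print(st,ce)
for q in ce[1:]:
    d=world(im,q[0]+270,q[1]+130,174)[:2]-[592.1,-22.7];print(np.hypot(*d),np.degrees(np.arctan2(d[1],d[0])))
"
```

```text
t 10.22 pos [528.8 -12.  161.2] F [ 0.5 -0.2  0.7] R [[0.94, -0.0, 0.342], [-0.0, -1.0, -0.0], [0.342, -0.0, -0.94]] tool shift [0.5 0.  0.4]
red 23 78.28443905990727 angle -53.78155582284621
[[   0    0   40   50 1676]
 [   3    0    2    3    5]
 [   7    9   21   25  227]
 [  21   42   19    8   92]] [[19.31980907 23.84307876]
 [ 3.4         0.8       ]
 [17.82819383 20.88546256]
 [27.7826087  46.67391304]]
114.86519189333605 -28.391032090649702
103.33140158810276 -55.92260584021094
106.99679552255866 -88.41564682483333
```

View pics/c6.png

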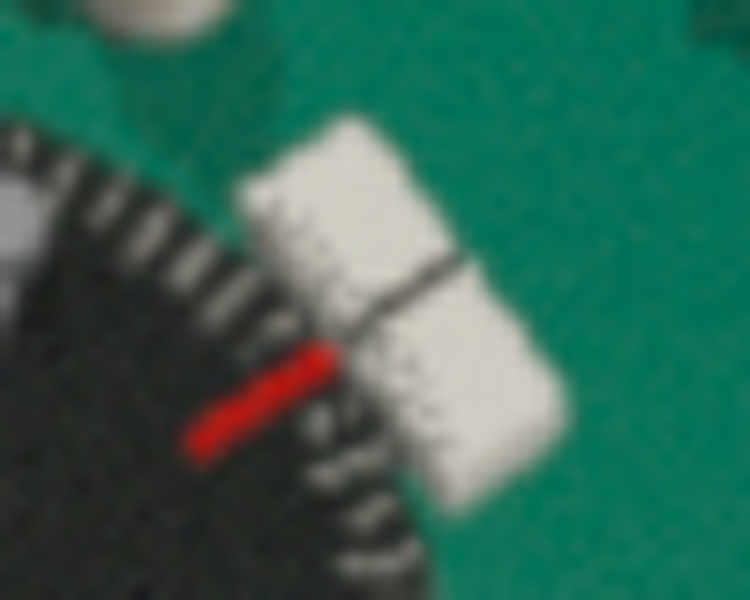

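The red line (195,450)–(330,358) runs into the zero line (350,330)–(462,255). The sideways offset is about 0.8 px, or 1.6 mm, which is within tolerance. I'll back off and go to the lever.

Request:
jog_arm(increments=[0,0,0,0,5,0,0,0,0,0,0,10,0,0,0,0,0,0,0,-20,0,0,0,0,0,0,-20,0,0,0,0,0,0,-20,0,0,0,0,-20,10,-7,0,0,0,0,-20,10,-7,0,0,0,0,-20,10,-7,0,0,-10,0,0,0,0,0,0,-10,0,0,0,0,0,0,0,-9.3,0,0,0,0,0,0,-9.3,0,0,0,0])

```text
t: 11.82
ee_pos: [445.1, -57.1, 216.4]
orientation: [-3.098, -0.516, 0.001]
ft_force: [-0.6, 0.4, -0.2]
width: 0.8
grasp_force: 0.0
```

Request:
jog_arm(increments=[0,0,-9.3,0,0,0,0,0,0,-9.3,0,0,0,0,0,0,-9.2,0,0,0,0,0,0,0,0,0,0,0])

```text
t: 12.32
ee_pos: [444.7, -57.1, 216.8]
orientation: [-2.888, -1.235, 0.0]
ft_force: [-0.1, -0.2, -0.0]
width: 0.5
grasp_force: 0.0
```

```bash
python3 -c "
from h import *
goto(466,-92,142);red()"
```

```text
t 12.32 pos [444.7 -57.1 216.8] F [-0.1 -0.2 -0. ] R [[0.691, 0.723, -0.0], [0.723, -0.691, 0.0], [0.0, -0.0, -1.0]] tool shift [-10.5  39.5  74.7]
red 24 78.7462811866623 angle -53.851473182451926
```

Request:
jog_arm(increments=[0,0,0,-2.6,9.9,18.7,0,0,0,0,-2.6,9.9,18.7,0,0,0,0,-2.6,9.9,18.7,0,0,0,0,-2.7,9.8,18.6,0,0,0,0,0,0,0,0,0,0,0,0,4,0,0,0,0,0,0,4,0,0,0,0,0,0,4,0,0,0,0,0,0,4,0,0,0,0,0,0,4,0,0,0,0,0,0,0,0,0])

```text
t: 13.75
ee_pos: [480.8, -105.8, 142.0]
orientation: [-2.888, -1.237, 0.0]
ft_force: [-1.7, 1.0, -0.2]
width: 0.7
grasp_force: 0.6
```

```bash
cat >> h.py <<'E'
def tip():
    im=get_image("top");s=im["pixels"][190:260,260:340].astype(int)
    m=(s[...,2]>200)&(s[...,1]>70)&(s[...,1]<160)&(s[...,0]<60);a=np.argwhere(m)
    if len(a):
        w=world(im,a[:,1].mean()+260,a[:,0].mean()+190,172)[:2];d=w-[523.1,-95.2];print("tip",len(a),w,np.hypot(*d),"lever",np.radians(np.degrees(np.arctan2(d[1],d[0]))+159.4))
    else: print("no tip")
    sc=get_image("scene");print([(np.round(r["centre"]),round(r["p"],2)) for r in models.look_for("lever_tip","scene")])
E
python3 -c "
from h import *
goto(500,-123,142);red();tip()"
```

```text
t 13.75 pos [ 480.8 -105.8  142. ] F [-1.7  1.  -0.2] R [[0.69, 0.724, -0.0], [0.724, -0.69, -0.0], [-0.0, -0.0, -1.0]] tool shift [ 0.8 25.7  0. ]
red 24 78.7462811866623 angle -53.851473182451926
no tip
[(array([ 498., -113.,  165.]), 0.41)]
```

Contact is made (about 2 N) and the lever is moving. I'll push on.

Request:
jog_arm(increments=[0,0,0,0,4,0,0,0,0,0,0,4,0,0,0,0,0,0,4,0,0,0,0,0,0,4,0,0,0,0,0,0,3,0,0,0,0,0,0,2,0,0,0,0,0,0,2,0,0,0,0,0,0,0,0,0])

```text
t: 14.95
ee_pos: [497.7, -121.6, 142.3]
orientation: [2.887, 1.237, 0.001]
ft_force: [-0.2, 0.2, 1.0]
width: 0.3
grasp_force: 0.3
```

```bash
python3 -c "
from h import *
goto(500,-123,142);red();tip()"
```

```text
t 14.95 pos [ 497.7 -121.6  142.3] F [-0.2  0.2  1. ] R [[0.69, 0.724, 0.001], [0.724, -0.69, -0.0], [0.0, 0.001, -1.0]] tool shift [0.6 2.6 0.3]
red 17 82.03301686037362 angle -53.84214656700163
no tip
[(array([ 510., -121.,  166.]), 0.54), (array([ 529., -413.,   73.]), 0.22)]
```

Request:
jog_arm(increments=[0,0,0,0,1.5,0,0,0,0,0,0,1,0,0,0,0,0,0,0,0,0])

```text
t: 15.52
ee_pos: [499.1, -123.2, 142.1]
orientation: [-2.888, -1.237, 0.0]
ft_force: [-1.0, 2.9, 0.9]
width: 0.4
grasp_force: 1.0
```

Request:
jog_arm(increments=[0,0,0,0,1,0,0,0,0,0,0,0,0,0])

```text
t: 15.78
ee_pos: [499.1, -123.3, 142.0]
orientation: [-2.886, -1.236, 0.002]
ft_force: [-2.8, 4.7, 2.3]
width: 0.3
grasp_force: 2.5
```

The force is rising with no motion, so the lever is at its stop. I'll back off and verify.

Request:
jog_arm(increments=[0,0,0,0,-10,0,0,0,0,0,0,-15,0,0,0,0,0,0,-15,0,0,0,0,0,0,0,-30,0,0,0,0,0,0,-40,0,0,0,0,-30,-30,0,0,0,0,0,-30,-30,0,0,0,0,0,0,0,0,0])

```text
t: 16.77
ee_pos: [382.9, -97.6, 211.9]
orientation: [-2.888, -1.236, 0.002]
ft_force: [0.1, 0.2, 0.4]
width: 0.2
grasp_force: 0.0
```

```bash
python3 -c "
from h import *
goto(400,-123,142);red('pics/c7.png');tip()"
```

```text
t 16.77 pos [382.9 -97.6 211.9] F [0.1 0.2 0.4] R [[0.69, 0.724, -0.001], [0.724, -0.69, 0.0], [-0.001, -0.001, -1.0]] tool shift [-6.5 29.9 69.9]
red 24 78.7462811866623 angle -53.851473182451926
tip 11 [ 509.98818302 -133.18651134] 40.18575354933838 lever 0.8788927377328165
[(array([ 513., -125.,  164.]), 0.59)]
```

View pics/c7.png

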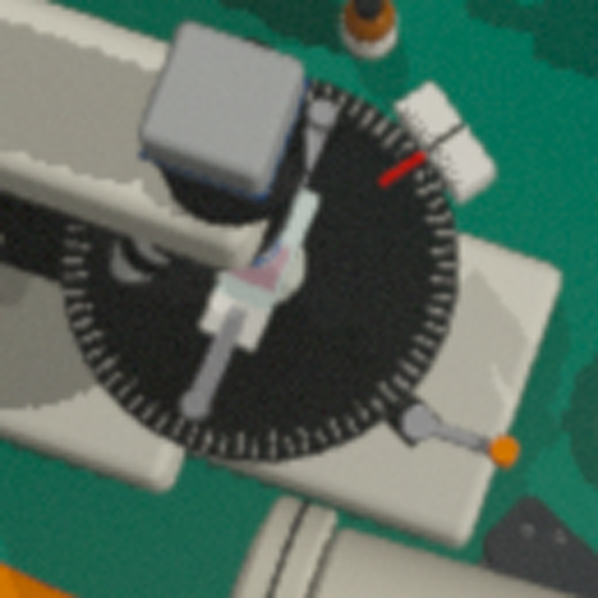

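The lever measures 0.88 rad, so it is at its stop, with its tip at (505,452). The red line's outer end at (424,158) meets the zero line, and the arm is clear. Handing in.

```bash
python3 -c "
from h import *
print(job.close_job())"
```

```text
the job is handed in; nothing more can be done
None
```

I turned the stage until the red line met the vernier's zero line (about 1.6 mm off by eye, limit 4.5 mm), pushed the clamp lever to its stop (about 0.88 rad measured), moved the arm clear and handed the job in; no verdict came back.

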